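# Rap the stuck die out of the dice cup and dock the cup

### The job

A die has stuck in the bottom of the clear square dice cup that lies on its side. Turn the cup mouth-down over the dice tray and rap its mouth on the tray floor until the die comes loose and stays behind in the tray, then leave the empty cup standing mouth-down, seated flat in the square pocket of the black dock. Leave the tumbler, the glasses, the wind marker and the other die where they are.

Things in the scene. Friction and masses are not known exactly. Their poses are not given: they have to be found in the camera images.
- cup_center (a point): Centre of the clear acrylic dice cup, a square tube 42 x 42 mm outside, 70 mm long, 3 mm walls, 90 g, open at one end. It starts lying on a flat side, this point 21 mm above the table. Its x axis runs from the mouth (35 mm away at -x) to the closed end (35 mm away at +x): x straight up = mouth-down; y and z are square to the flat sides. At first the mouth faces roughly towards the robot.
- die_center (a point): Centre of the stuck 24 mm red resin die, 18 g, seen through the cup. It starts 19 mm from cup_center along the cup's +x, caught behind two small sprung nubs. Gravity alone or a slow touch does not free it: rap the mouth flat on the tray floor at about 0.2 to 0.4 m/s, more than once if need be. Freed, with the mouth on the floor, it lies 23 mm below cup_center.
- tray_floor (a point): Centre of the upper face of the fixed dice tray's grey floor, 6 mm above the table; z up. The floor is 164 x 164 mm inside 8 mm thick dark wooden walls (22 mm above the table), whose sides run along this point's x and y.
- dock_floor (a point): Centre of the floor of the fixed black dock's square pocket, 4 mm above the table; z up. The pocket is 47 x 47 mm, sides along this point's x and y; its walls are 12 mm thick and rise 8 mm above the pocket floor. The 42 mm cup fits in mouth-down with 2.5 mm to spare all round; seated, cup_center is 35 mm above this point.
- hub: The table's fixed centre hub, a black disc 150 mm across with a round chrome dial knob 48 mm across in the middle, 36 mm tall in all. Origin: centre of its underside.
- tumbler: Bystander: frosted glass tumbler, 72 mm across the rim, 95 mm tall, standing. Origin: centre of its underside.
- glasses: Bystander: tortoiseshell reading glasses, 125 mm wide, 137 mm long, 45 mm tall, standing on lenses and temple ends. Origin: under the bridge; the temples run along +x.
- marker: Bystander: blue plastic wind marker disc, 44 mm across, 12 mm thick, lying flat. Origin: centre of its underside.
- die2: Bystander: the other 24 mm die, lying on the table. Origin: centre of its underside at the start.
Not all that is in view belongs to the job. Of the things that look like the part that bears dock_floor, the middle-sized one is meant.

How it is judged (in metres and radians):
On the way, in this order (a step that is already met when the one before it is completed fails the run):
1. the cup, mouth-down over the tray with the die still stuck in it, is rapped on the tray (angle between cup_center's own x axis and vertical below 0.6 rad and contact force between cup and tray above 2 N and x of die_center in the frame of cup_center above 0.012 m).
2. the die comes loose and drops out of the cup's bottom while the cup is mouth-down over the tray (angle between cup_center's own x axis and vertical below 0.8 rad and x of die_center in the frame of cup_center below -0.012 m and horizontal distance between die_center and tray_floor below 0.1 m).
At the end, for the whole second after the job is handed in: The die rests on the tray floor inside its walls (centre under 20 mm above the floor), and the cup stands released and still in the dock's pocket, mouth-down within 0.06 rad, centred within 6 mm, its centre under 38 mm above the pocket floor (35 mm when seated) (x of die_center in the frame of tray_floor between -0.08 and 0.08 m and y of die_center in the frame of tray_floor between -0.08 and 0.08 m and z of die_center in the frame of tray_floor below 0.02 m and linear speed of each of die, cup below 0.02 m/s and angle between cup_center's own x axis and vertical below 0.06 rad and horizontal distance between cup_center and dock_floor below 0.006 m and z of cup_center in the frame of dock_floor below 0.038 m); the robot touches nothing.
It fails at once if the tumbler is knocked or moved more than 25 mm (distance of tumbler from where it was at the start of the episode above 0.025 m or angle between tumbler's own z axis and vertical above 0.5 rad).
It fails at once if the glasses are moved more than 25 mm (distance of glasses from where it was at the start of the episode above 0.025 m).
It fails at once if the wind marker is moved more than 25 mm (distance of marker from where it was at the start of the episode above 0.025 m).
It fails at once if the other die is moved more than 25 mm (distance of die2 from where it was at the start of the episode above 0.025 m).
It also fails if it takes over 51 s, if anything falls off the work surface, if the arm or the gripper's body presses on something with over 40 N, if the wrist force passes 120 N, or if a joint passes its speed limit or range.

### The arm

A 6-joint arm with a two-finger parallel gripper is mounted at the origin on the work surface. World frame = base frame: x ahead of the robot, y to its left, z up, the work surface at z = 0. Lengths are in mm, angles in rad, forces in N, time in s.
With the tool pointing down it reaches from about 400 to 825 mm from the base axis. Payload 7 kg.
Tool frame: the origin (TCP) lies at the very end of the fingers, on their centre line; the grasp point (between the pads) lies 19 mm behind it; z points along the fingers, y is the line along which they close (so a half turn about z gives the same grasp; the last joint's range is limited). The gripper opens to 88 mm and grips with 3 to 60 N. Pads are 19 mm wide; open, the fingers measure 130 mm over their backs; the gripper's body (78 mm by 193 mm) begins 47 mm behind the grasp point.
Start: joints at [1.43, 0.359, 0.012, 0, -1.224, -0.288], TCP at [280.657, 613.862, 226.561] pointing down, gripper open.
Joint ranges: [-3.07, 3.07], [-1.43, 2.12], [-1.02, 1.25], [-3.03, 1.67], [-3.05, -0], [-3.03, 3.03]. Speed limits (rad/s): [2.39, 2.39, 3.01, 3.14, 3.14, 3.14].

### API

Orientations are given as a 3x3 rotation matrix whose columns are the frame's x, y, z axes.
In Python, from bench import status, cams, order gives the robot as it stands.
- The arm moves only by the tool send_rows, never from a script. Its argument "plan" is a list that holds one entry, the list of rows, each a list of 4 numbers: the shift along the tool's x, y, z in units of 200 mm (1.0 is 200 mm), then the turn about the tool's z in units of 1.5 rad (1.0 is 1.5 rad). A call has 1 to 20 rows; each row shifts and turns the commanded pose from where the row before left it, along the tool's axes as they then stand; what a row does not reach is not made up. A row lasts 1/10 s, in which the tool goes at most 50 mm and 8.59 degrees, less where a joint would pass 70% of its speed; a pose out of reach is approached as far as the arm can. A call with a number of a shift or a turn outside -1 to 1 is refused whole. A call with a gripper value outside its range is refused whole. "jaw" is the finger opening in mm, from 0 to 87.6, set as the call begins (left out, the last holds). The fingers move at their own pace and stop on an object; "squeeze" is the grip in N (left out, the last holds). Time passes only in rows, so rows that do not move let the fingers close. It gives the time, the measured TCP pose, the force, the opening and the grip force at its end, in the units of the state.
- status.sense(): the state, without advancing time (a new reading comes with each control period).
- cams.grab_frame(name): name is "scene" or "side" or "wrist"; returns the picture (400x640x3 uint8, red, green, blue); there is no depth.
- cams.get_calibration(name): a dict with "fx", "fy", "cx", "cy" (pixels), "cam_to_world" (4x4, takes a point from camera to world coordinates). Camera axes: x right, y up, looking along -z (the intrinsics and any distortion apply to the point x, -y, -z); pixel columns grow to the right and rows downward; lengths in mm; the calibration is good to about 2 mm. A picture is of the moment at which its call begins: read the wrist's pose just before it. get_calibration takes no time and is no camera call; for the wrist camera it gives the pose at the moment of the call.
- order.job_done(): hands the job in; it is judged then, once.
The state is a dict: "time_s": time; "joints": joint angles; "qd": joint speeds; "effort": joint torques, N m; "tool_pos": TCP position; "eef_rot": TCP orientation; "ft_force": force on the tool from outside, world axes, zero at the start; "ft_torque": the same for the moment, N m; "width": finger opening in mm; "grip_force": force on a finger pad.
Only numpy, scipy, OpenCV 4.12 (cv2) and the standard library are available. Lean on these libraries where they do the work, as an engineer would, in place of code of your own. Each camera call takes 0.05 s, during which the arm holds its last target. There are 200 camera calls.

## Working session

There is one attempt and no reset: what is moved stays moved. The work goes in short steps, Python scripts to look and compute and a tool call to move; the robot and the scene stay as the last step left them, time stands still between calls to the robot, and variables do not carry over. Pictures are saved under pics/ and viewed, at most 10 in all, crops included, and the job is handed in when it is done.

Besides the shell and the picture viewer there is one more tool, called after "Call:" as name(argument=value, ...) on one line, values as JSON. send_rows: Moves the arm, as the interface text tells. Its arguments: {"type":"object","properties":{"plan":{"type":"array"},"jaw":{"type":"number"},"squeeze":{"type":"number"}},"required":["plan"]}

```bash
mkdir -p pics; python3 - <<'E'
from bench import status,cams
import cv2,numpy as np
for n in ("scene","side","wrist"):
    c=cams.get_calibration(n); print(n,{k:(np.round(v,3).tolist()) for k,v in c.items()})
    cv2.imwrite(f"pics/{n}0.png",cams.grab_frame(n)[:,:,::-1])
s=status.sense();print(s)
E
```

```text
scene {'fx': 511.637, 'fy': 511.637, 'cx': 314.021, 'cy': 200.191, 'cam_to_world': [[0.046, -0.56, 0.827, 1357.311], [0.999, 0.031, -0.035, -44.021], [-0.006, 0.828, 0.561, 593.656], [0.0, 0.0, 0.0, 1.0]]}
side {'fx': 408.008, 'fy': 408.008, 'cx': 318.334, 'cy': 195.73, 'cam_to_world': [[0.933, 0.215, -0.289, 285.273], [-0.361, 0.522, -0.773, -636.495], [-0.015, 0.825, 0.565, 528.822], [0.0, 0.0, 0.0, 1.0]]}
wrist {'fx': 322.934, 'fy': 322.934, 'cx': 318.793, 'cy': 203.61, 'cam_to_world': [[-0.416, 0.864, 0.283, 358.438], [-0.909, -0.396, -0.129, 579.738], [0.001, -0.311, 0.95, 384.651], [0.0, 0.0, 0.0, 1.0]]}
{'time_s': 0.15, 'joints': array([ 1.43010573e+00,  3.59206610e-01,  1.12946676e-02, -2.34366842e-04,
       -1.22410377e+00, -2.88068760e-01]), 'qd': array([-0.0008486 , -0.00214746,  0.00167126,  0.00127196,  0.00060842,
        0.00179596]), 'effort': array([-1.01490332e-03, -5.83275604e+01,  2.93290901e+01,  7.00118870e+00,
        8.74483609e-03, -1.04776962e-04]), 'tool_pos': array([280.52526686, 613.55437566, 225.86278264]), 'eef_rot': array([[ 9.09449098e-01, -4.15815087e-01, -3.89233488e-04],
       [-4.15815247e-01, -9.09448347e-01, -1.17641617e-03],
       [ 1.35183839e-04,  1.23173984e-03, -9.99999232e-01]]), 'ft_force': array([0.47615411, 0.10096517, 0.26934897]), 'ft_torque': array([-0.0433925 ,  0.00446886,  0.0213227 ]), 'grip_force': 0.0, 'width': 87.55736148458908}
```

View pics/scene0.png

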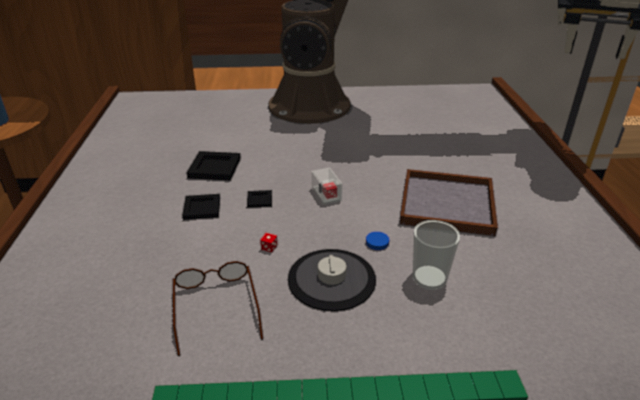

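View pics/side0.png

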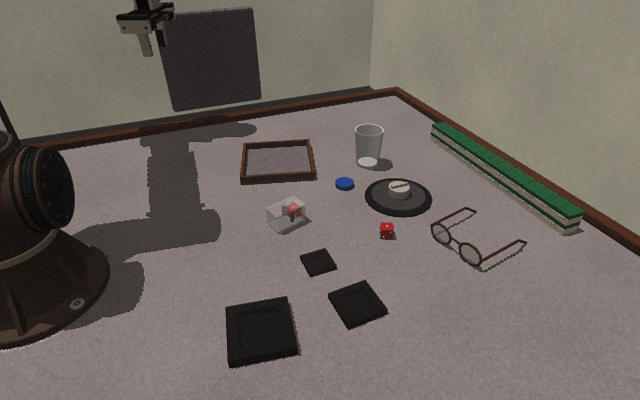

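The scene view shows the cup at (327,186), tray (449,200), the middle dock (201,206), die2 (269,241), marker (377,240) and tumbler (434,255). In the side view the cup is at (287,213) and the middle dock at (357,303).

```bash
cat > h.py <<'E'
import numpy as np,cv2
from bench import status,cams
def ray(c,p):
    M=np.array(c["cam_to_world"]); d=M[:3,:3]@np.array([(p[0]-c["cx"])/c["fx"],-(p[1]-c["cy"])/c["fy"],-1.]); return M[:3,3],d/np.linalg.norm(d)
def plane(c,p,z):
    o,d=ray(c,p); return o+d*(z-o[2])/d[2]
def tri(c1,p1,c2,p2):
    o1,d1=ray(c1,p1);o2,d2=ray(c2,p2)
    t=np.linalg.lstsq(np.c_[d1,-d2],o2-o1,rcond=None)[0]
    a,b=o1+t[0]*d1,o2+t[1]*d2; return (a+b)/2,np.linalg.norm(a-b)
def blobs(m,amin=30):
    n,l,s,ce=cv2.connectedComponentsWithStats(m.astype(np.uint8)); return [(s[i,4],ce[i].round(1),(l==i).astype(np.uint8)) for i in range(1,n) if s[i,4]>=amin]
def corners(mask):
    c=max(cv2.findContours(mask,cv2.RETR_EXTERNAL,cv2.CHAIN_APPROX_NONE)[0],key=cv2.contourArea)
    h=cv2.convexHull(c)
    for e in np.arange(.01,.2,.005):
        q=cv2.approxPolyDP(h,e*cv2.arcLength(h,True),True)
        if len(q)<=4: return q[:,0,:]
E
python3 - <<'E'
from h import *
np.set_printoptions(precision=1,suppress=True)
C={n:cams.get_calibration(n) for n in("scene","side")}
for n in C:
    im=cv2.imread(f"pics/{n}0.png").astype(int);b,g,r=im[...,0],im[...,1],im[...,2]
    print(n)
    for a,ce,m in blobs((r>90)&(r>1.6*g)&(r>1.6*b),15):
        if 150<ce[0]<450 and ce[1]>120: print(" red",a,ce,plane(C[n],ce,21))
    for a,ce,m in blobs((im.max(2)<45),100):
        if ce[1]>130 and ce[0]>150:print(" blk",a,ce,[plane(C[n],q,10).round(0)[:2].tolist() for q in corners(m)])
    for a,ce,m in blobs((b>100)&(b>2*r),30): print(" blue",a,ce,plane(C[n],ce,12))
# hand-read tray outer corners
for p in [(405,172),(494,175),(497,229),(401,222)]: print("tray sc",plane(C["scene"],p,22))
for p in [(243,142),(313,141),(315,178),(241,182)]: print("tray si",plane(C["side"],p,22))
out=[]
for n,(x,y,w,hh) in {"scene":(295,155,65,60),"side":(250,180,75,65)}.items():
    out.append(cv2.resize(cv2.imread(f"pics/{n}0.png")[y:y+hh,x:x+w],(400,400),interpolation=2))
cv2.imwrite("pics/cupcrop.png",np.hstack(out))
E
```

```text
scene
 red 75 [329.5 186.2] [462.3  25.9  21. ]
 red 125 [268.5 237.7] [628.3 -96.1  21. ]
 blk 1361 [571.9 166.4] [[-136.0, 573.0], [362.0, 607.0], [649.0, 579.0], [674.0, 565.0]]
 blk 1204 [213.5 165.9] [[293.0, -175.0], [408.0, -188.0], [395.0, -278.0], [277.0, -271.0]]
 blk 356 [449.5 178.1] [[405.0, 207.0], [439.0, 367.0], [463.0, 362.0]]
 blk 363 [259.1 198.8] [[457.0, -98.0], [512.0, -97.0], [509.0, -143.0], [458.0, -144.0]]
 blk 793 [201.  206.7] [[466.0, -205.0], [544.0, -201.0], [544.0, -265.0], [466.0, -269.0]]
 blk 136 [409.4 220.8] [[583.0, 152.0], [560.0, 158.0], [572.0, 199.0], [590.0, 177.0]]
 blk 297 [475.5 229.2] [[588.0, 249.0], [608.0, 329.0], [629.0, 318.0], [614.0, 259.0]]
 blk 1410 [331.1 287.4] [[717.0, 81.0], [800.0, 18.0], [729.0, -62.0], [655.0, -1.0]]
 blue 262 [377.2 238.6] [630.3 101.2  12. ]
side
 red 69 [291.5 207.4] [477.2  39.5  21. ]
 red 106 [386.3 226.3] [631.4 -92.6  21. ]
 blk 311 [272.3 146.3] [[617.0, 347.0], [609.0, 318.0], [414.0, 232.0], [457.0, 388.0]]
 blk 432 [275.4 178.4] [[577.0, 170.0], [550.0, 146.0], [400.0, 189.0], [403.0, 217.0]]
 blk 722 [397.5 202.8] [[777.0, -33.0], [669.0, -56.0], [651.0, 40.0], [761.0, 64.0]]
 blk 525 [592.7 225. ] [[1024.0, -328.0], [999.0, -40.0], [1043.0, -198.0], [1044.0, -313.0]]
 blk 168 [543.1 211.3] [[998.0, -220.0], [960.0, -218.0], [962.0, -58.0]]
 blk 644 [317.7 262.4] [[499.0, -97.0], [498.0, -152.0], [448.0, -153.0], [448.0, -98.0]]
 blk 1731 [356.9 304.3] [[531.0, -197.0], [531.0, -275.0], [463.0, -279.0], [462.0, -203.0]]
 blk 4031 [259.4 332.1] [[395.0, -183.0], [378.0, -291.0], [282.0, -275.0], [298.0, -167.0]]
 blue 135 [344.2 181.6] [627.9 102.8  12. ]
tray sc [416.1 193.   22. ]
tray sc [439.3 380.3  22. ]
tray sc [626.6 321.9  22. ]
tray sc [595.6 150.5  22. ]
tray si [448.2 379.4  22. ]
tray si [627.3 310.4  22. ]
tray si [564.5 129.1  22. ]
tray si [399.1 178.7  22. ]
```

View pics/cupcrop.png

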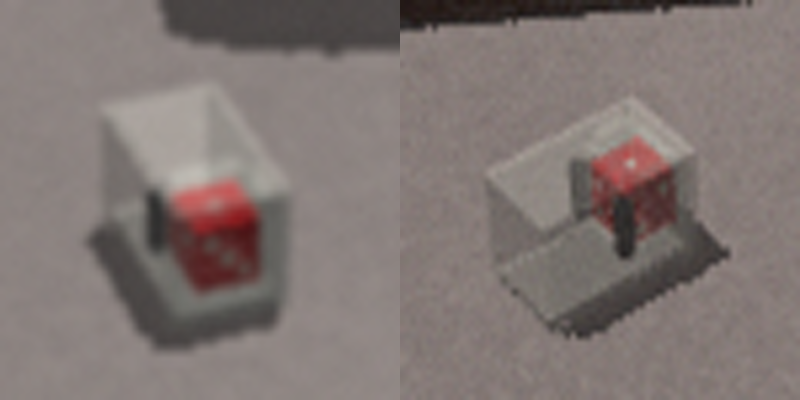

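The crop shows the mouth up-left (towards the robot), the closed end with the die at lower right. The cup's top corners are readable in both views.

```bash
python3 - <<'E'
from h import *
np.set_printoptions(precision=1,suppress=True)
C={n:cams.get_calibration(n) for n in("scene","side")}
S=[(295+x*.1625,155+y*.15) for x,y in[(103,108),(215,85),(290,190)]]
D=[(250+(x-400)*.1875,180+y*.1625) for x,y in[(545,240),(487,177),(630,97),(695,150)]]
for p in S: print("sc",plane(C["scene"],p,42))
for p in D: print("si",plane(C["side"],p,42))
# mouth-far top corner: scene B (mouth,+y) ~ side 487,177 ; scene C (closed,+y) ~ side 630,97
print(tri(C["scene"],S[1],C["side"],D[1]),tri(C["scene"],S[2],C["side"],D[2]))
print("die",tri(C["scene"],(329.5,186.2),C["side"],(291.5,207.4)))
E
```

```text
sc [434.7  -9.7  42. ]
sc [422.7  29.5  42. ]
sc [486.5  49.5  42. ]
si [431.4 -14.5  42. ]
si [420.6  26.5  42. ]
si [485.5  50.2  42. ]
si [498.8  10.8  42. ]
(array([420.9,  29.3,  40.5]), np.float64(0.9676121815344252)) (array([485.6,  49.8,  41.8]), np.float64(0.7740404917894232))
die (array([474.1,  25.8,  29.8]), np.float64(2.679782112575474))
```

Call:
send_rows(plan=[[[0,0,0,-0.0985],[0,0,0,-0.0985],[0,0,0,-0.0985],[0,0,0,-0.0985],[0,0,0,-0.0985],[0,0.24,0,0],[0,0.24,0,0],[0,0.24,0,0],[0,0.24,0,0],[0,0.24,0,0],[0,0.24,0,0],[0,0.24,0,0],[0,0.24,0,0],[0,0.24,0,0],[0,0.24,0,0],[0,0.24,0,0],[0,0.24,0,0],[0,0.24,0,0],[0,0,0,0]]], jaw=87)

```text
time_s: 2.05
tool_pos: [471.4, 15.0, 226.3]
eef_rot: [[0.954, 0.299, -0.001], [0.299, -0.954, -0.001], [-0.001, 0.001, -1.0]]
ft_force: [0.1, 0.7, -0.9]
width: 86.8
grip_force: 0.0
```

```bash
python3 - <<'E'
from h import *
import json
s=status.sense();print(s["time_s"],s["tool_pos"],s["eef_rot"][:,0],s["joints"].round(2))
c=cams.get_calibration("wrist");cv2.imwrite("pics/w1.png",cams.grab_frame("wrist")[:,:,::-1])
json.dump({k:np.array(v).tolist() for k,v in c.items()},open("w1.json","w"))
E
```

```text
2.05 [471.40026803  14.96106141 226.27935976] [ 0.95413302  0.29938138 -0.00098072] [ 0.45  0.02 -0.42  0.   -1.14  1.42]
```

View pics/w1.png

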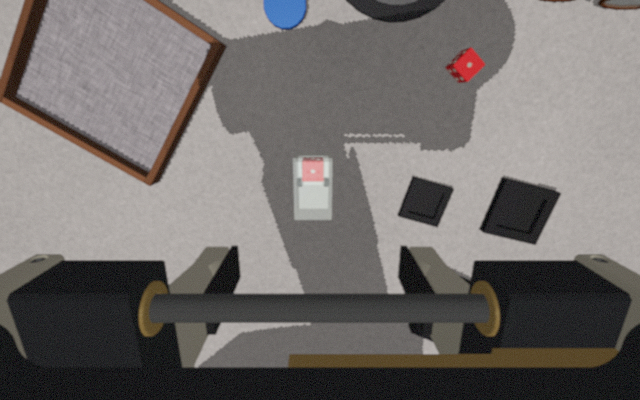

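The wrist view shows the cup squared up at (312,188), die at the top end, the middle dock at (521,210) and the tray's near corner at (152,183).

```bash
python3 - <<'E'
from h import *
import json
np.set_printoptions(precision=1,suppress=True)
c=json.load(open("w1.json"));im=cv2.imread("pics/w1.png").astype(int)
for p in [(293,156),(331,156),(332,219),(293,219)]: print("cup top?",plane(c,p,42))
for a,ce,m in blobs(im.max(2)<45,300):
    if 380<ce[0]<570 and 150<ce[1]<260:
        q=corners(m);P=np.array([plane(c,p,12)[:2] for p in q]);print("dock",a,ce,q.tolist(),P,P.mean(0),np.linalg.norm(np.diff(P,axis=0),axis=1))
b,g,r=im[...,0],im[...,1],im[...,2]
for a,ce,m in blobs((r>90)&(r>1.6*g)&(r>1.6*b),40): print("red",a,ce,plane(c,ce,24))
# tray inner floor: grey region enclosed
for z,ps in ((22,[(152,184),(224,45),(1,99)]),(22,[(148,177),(214,47)])):
    for p in ps: print("tray",p,plane(c,p,z))
crop=lambda x,y,w,h,s:cv2.resize(cv2.imread("pics/w1.png")[y:y+h,x:x+w],(w*s,h*s),interpolation=2)
o=np.zeros((480,800,3),np.uint8);o[:400,:300]=crop(285,145,60,80,5);o[:480,310:310+480]=crop(470,165,96,96,5);cv2.imwrite("pics/w1c.png",o)
E
```

```text
cup top? [488.4  50.4  42. ]
cup top? [500.5  11.7  42. ]
cup top? [432.6 -11.7  42. ]
cup top? [419.3  30.6  42. ]
dock 2545 [519.6 210.7] [[558, 194], [534, 242], [481, 228], [503, 178]] [[ 534.  -266.2]
 [ 468.8 -270.1]
 [ 466.1 -197.5]
 [ 532.  -193.7]] [ 500.2 -231.8] [65.3 72.7 66. ]
dock 438 [431.8 207.2] [[451, 189], [436, 224], [406, 216], [436, 184]] [[ 501.2 -140.5]
 [ 454.3 -141.7]
 [ 453.  -102.1]
 [ 501.5 -120.9]] [ 477.5 -126.3] [46.9 39.6 52. ]
red 750 [466.1  65.2] [628.9 -93.8  24. ]
tray (152, 184) [404.4 198.   22. ]
tray (224, 45) [572.9 149.2  22. ]
tray (1, 99) [450.2 365.7  22. ]
tray (148, 177) [411.4 203.6  22. ]
tray (214, 47) [568.  158.5  22. ]
```

View pics/w1c.png

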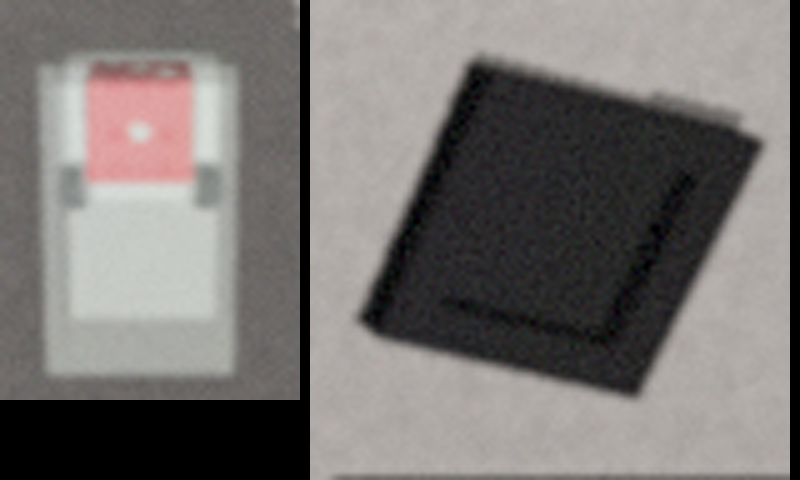

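Call:
send_rows(plan=[[[0.074,-0.042,0,0.002],[0,0,0.2,0],[0,0,0.2,0],[0,0,0.2,0],[0,0,0.2,0],[0,0,0.2,0],[0,0,0.06,0],[0,0,0.04,0],[0,0,0,0]]])

```text
time_s: 3.0
tool_pos: [482.4, 33.3, 5.8]
eef_rot: [[0.953, 0.304, -0.001], [0.304, -0.953, -0.001], [-0.001, 0.0, -1.0]]
ft_force: [0.2, -0.5, 0.7]
width: 87.0
grip_force: 0.0
```

Call:
send_rows(plan=[[[0,0,0,0],[0,0,0,0],[0,0,0,0],[0,0,0,0],[0,0,0,0],[0,0,0,0]]], jaw=36, squeeze=3)

```text
time_s: 3.6
tool_pos: [482.8, 32.0, 6.9]
eef_rot: [[0.953, 0.302, 0.001], [0.302, -0.953, 0.0], [0.001, 0.0, -1.0]]
ft_force: [-0.4, -1.3, 1.5]
width: 44.5
grip_force: 0.4
```

Call:
send_rows(plan=[[[0,0,0,0],[0,0,0,0],[0,0,0,0]]])

```text
time_s: 3.9
tool_pos: [482.8, 32.1, 6.8]
eef_rot: [[0.953, 0.302, 0.0], [0.302, -0.953, 0.0], [0.0, 0.0, -1.0]]
ft_force: [0.1, -1.3, 4.1]
width: 42.7
grip_force: 3.0
```

Call:
send_rows(plan=[[[0,0,-0.1,0],[0,0,-0.15,0],[0,0,-0.15,0],[0,0,0,0],[0,0,0,0]]])

```text
time_s: 4.4
tool_pos: [482.4, 32.3, 86.7]
eef_rot: [[0.953, 0.302, 0.001], [0.302, -0.953, 0.001], [0.001, -0.001, -1.0]]
ft_force: [-0.8, 0.1, -1.7]
width: 42.6
grip_force: 3.0
```

```bash
python3 - <<'E'
from h import *
a=cams.grab_frame("side")[90:290,180:380,::-1];b=cams.grab_frame("scene")[80:280,230:430,::-1]
cv2.imwrite("pics/l1.png",np.hstack([cv2.resize(x,(400,400),interpolation=2) for x in(a,b)]))
E
```

```text
(no output)
```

View pics/l1.png

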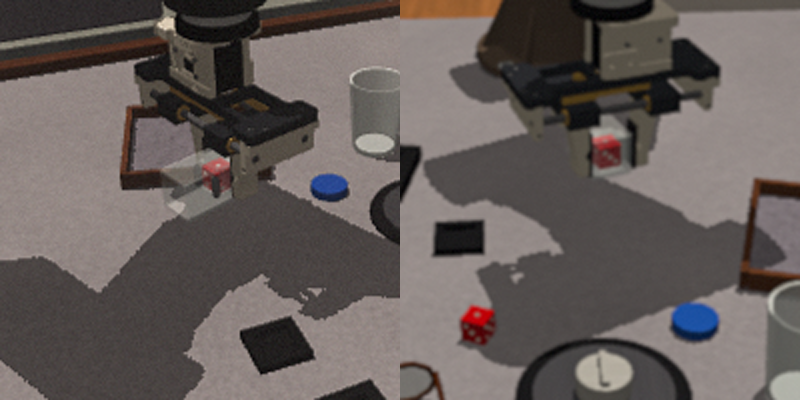

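The cup is lifted and still roughly horizontal between the pads, so gravity alone won't swing it. I'll pivot it against the tray's inner wall.

Call:
send_rows(plan=[[[0,0,0,0.0953],[0,0,0,0.0953],[0,0,0,0.0953],[0,0,0,0.0953],[-0.017,-0.0935,0,0],[-0.034,-0.187,0,0],[-0.034,-0.187,0,0],[-0.034,-0.187,0,0],[-0.034,-0.187,0,0],[-0.034,-0.187,0,0],[-0.017,-0.0935,0,0],[0,0,0,0],[0,0,0,0]]])

```text
time_s: 5.8
tool_pos: [501.0, 258.7, 85.1]
eef_rot: [[0.965, -0.261, -0.002], [-0.261, -0.965, -0.002], [-0.002, 0.003, -1.0]]
ft_force: [-0.8, 0.1, -1.4]
width: 42.3
grip_force: 3.0
```

```bash
python3 - <<'E'
from h import *
import json
s=status.sense();print(s["time_s"],s["tool_pos"],s["eef_rot"][:,0],s["width"],s["ft_force"])
c=cams.get_calibration("wrist");im=cams.grab_frame("wrist")[:,:,::-1]
json.dump({k:np.array(v).tolist() for k,v in c.items()},open("w2.json","w"))
cv2.imwrite("pics/w2.png",im)
a=cams.grab_frame("side")[80:230,180:380,::-1];b=cams.grab_frame("scene")[100:250,360:560,::-1]
cv2.imwrite("pics/l2.png",np.vstack([np.hstack([cv2.resize(x,(400,300),interpolation=2) for x in(a,b)]),np.hstack([cv2.resize(im,(480,300)),np.zeros((300,320,3),np.uint8)])]))
E
```

```text
5.8 [500.96961779 258.73458244  85.12812665] [ 0.96525977 -0.26128697 -0.00164198] 42.29436727648005 [-0.77338387  0.09217005 -1.39574969]
```

View pics/l2.png

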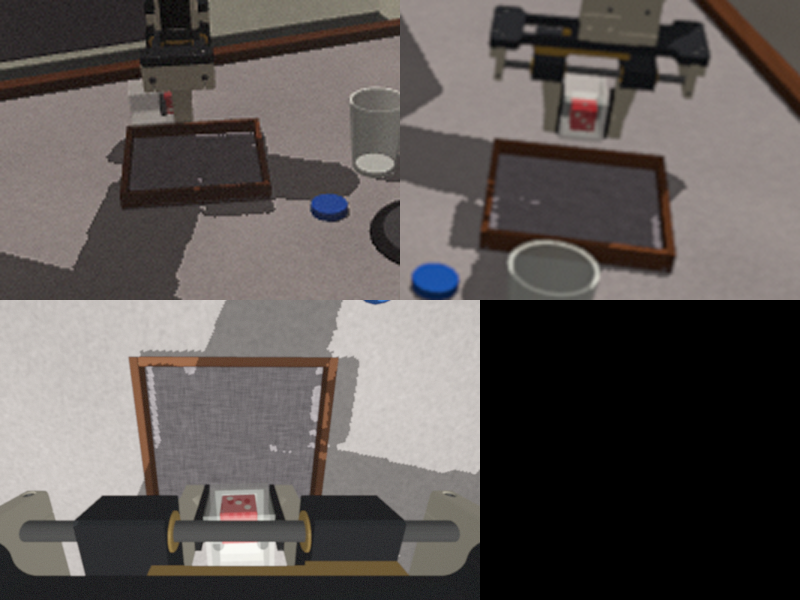

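The cup is still horizontal. In the wrist view the tray is square to the tool, its far wall running from about (173,76) to (451,78).

```bash
python3 - <<'E'
from h import *
import json
np.set_printoptions(precision=1,suppress=True)
c=json.load(open("w2.json"));im=cv2.imread("pics/w2.png").astype(int);b,g,r=im[...,0],im[...,1],im[...,2]
m=((r>60)&(r>1.35*g)&(r>1.6*b)).astype(np.uint8)
T=np.array([501,258.7]);X=np.array([.965,-.261]);Y=np.array([-.261,-.965])
f=lambda p,z:((lambda d:np.array([d@X,d@Y]))(plane(c,p,z)[:2]-T)).round(1)
for col in (220,300,400): 
    rows=np.where(m[:150,col])[0]; print(col,rows.min(),rows.max(),f((col,rows.min()),22),f((col,rows.max()),22))
for row in (110,150,190):
    cs=np.where(m[row])[0];l=cs[cs<320];q=cs[cs>320]; print(row,l.min(),l.max(),q.min(),q.max(),f((l.min(),row),22),f((q.max(),row),22))
E
```

```text
220 76 87 [ 98.3 -64.6] [ 91.7 -65.3]
300 77 87 [ 97.7 -13.5] [ 91.7 -13.6]
400 77 88 [97.7 50.6] [91.  51.1]
110 177 194 436 445 [ 77.5 -95. ] [77.3 82. ]
150 182 198 429 440 [ 51.1 -95.2] [50.9 81.7]
190 187 202 426 435 [ 22.7 -95.4] [22.4 81.5]
```

Call:
send_rows(plan=[[[0,0,0.16,0],[0,0,0.13,0],[0,0,0.03,0],[0,0,0,0],[-0.035,0,0,0],[-0.035,0,0,0],[-0.021,0,-0.034,0],[-0.021,0,-0.035,0],[-0.025,0,-0.031,0],[-0.025,0,-0.031,0],[0,0,0,0]]])

```text
time_s: 7.05
tool_pos: [470.2, 268.3, 50.0]
eef_rot: [[0.965, -0.261, 0.001], [-0.261, -0.965, 0.001], [0.0, -0.001, -1.0]]
ft_force: [0.2, 0.5, -0.4]
width: 41.8
grip_force: 3.0
```

Call:
send_rows(plan=[[[-0.032,0,-0.024,0],[-0.032,0,-0.023,0],[-0.037,0,-0.014,0],[-0.037,0,-0.014,0],[-0.039,0,-0.004,0],[-0.039,0,-0.004,0],[-0.039,0,0.006,0],[-0.039,0,0.006,0],[0,0,0,0]]])

```text
time_s: 7.95
tool_pos: [412.7, 283.3, 62.7]
eef_rot: [[0.965, -0.261, -0.001], [-0.261, -0.965, -0.0], [-0.0, 0.0, -1.0]]
ft_force: [-0.0, -1.0, -1.0]
width: 41.8
grip_force: 3.0
```

```bash
python3 - <<'E'
from h import *
a=cams.grab_frame("side")[100:210,190:350,::-1];b=cams.grab_frame("scene")[100:210,390:550,::-1]
cv2.imwrite("pics/l3.png",np.hstack([cv2.resize(x,(400,275),interpolation=2) for x in(a,b)]))
E
```

```text
(no output)
```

View pics/l3.png

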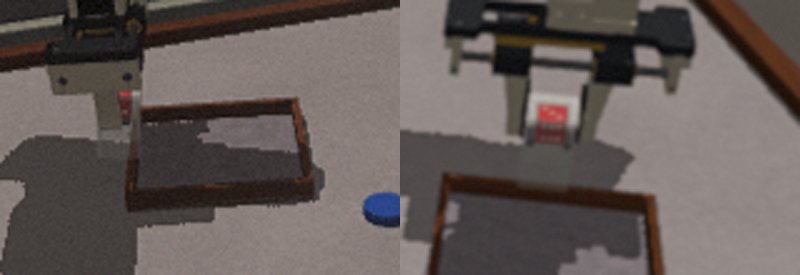

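The cup is now nearly mouth-down, with the red die at its top at about (125,103) in the side half of the crop. Next I'll press it square on the tray floor.

Call:
send_rows(plan=[[[0,0,-0.15,0],[0.08,-0.015,0,0],[0.17,-0.015,0,0],[0.17,0,0,0],[0.08,0,0,0],[0,0,0.1,0],[0,0,0.08,0],[0,0,0.01,0],[0,0,0.01,0],[0,0,0.01,0],[0,0,0.01,0],[0,0,0.01,0],[0,0,0.01,0],[0,0,0,0]]])

```text
time_s: 9.45
tool_pos: [512.1, 263.2, 45.3]
eef_rot: [[0.965, -0.261, 0.001], [-0.261, -0.965, 0.001], [0.0, -0.001, -1.0]]
ft_force: [-0.3, 0.7, 2.1]
width: 42.0
grip_force: 3.0
```

Call:
send_rows(plan=[[[0,0,0.01,0],[0,0,0.005,0],[0,0,0,0]]])

```text
time_s: 9.75
tool_pos: [512.1, 263.2, 42.1]
eef_rot: [[0.965, -0.262, 0.0], [-0.262, -0.965, 0.001], [0.0, -0.001, -1.0]]
ft_force: [0.3, 1.7, 2.2]
width: 41.8
grip_force: 3.0
```

Call:
send_rows(plan=[[[0,0,0,0],[0,0,0,0],[0,0,-0.15,0],[0,0,-0.15,0],[0,0,0,0],[0,0,0.15,0],[0,0,0.16,0],[0,0,0,0]]], squeeze=20)

```text
time_s: 10.55
tool_pos: [510.6, 261.6, 36.6]
eef_rot: [[0.965, -0.262, -0.003], [-0.262, -0.965, -0.003], [-0.002, 0.004, -1.0]]
ft_force: [-0.3, 0.1, -0.9]
width: 41.8
grip_force: 20.0
```

```bash
cat > red.py <<'E'
from h import *
np.set_printoptions(precision=1,suppress=True)
C={n:cams.get_calibration(n) for n in("scene","side")};B={}
s=status.sense();print(s["time_s"],s["tool_pos"],s["width"],s["ft_force"])
for n in C:
    im=cams.grab_frame(n).astype(int);r,g,b=im[...,0],im[...,1],im[...,2];cv2.imwrite(f"pics/{n}_last.png",im[...,::-1])
    B[n]=[(a,ce) for a,ce,m in blobs((r>80)&(r>1.7*g)&(r>1.7*b),8) if 150<ce[0]<520 and 90<ce[1]<250]
    print(n,[(a,ce,plane(C[n],ce,18)) for a,ce in B[n]])
for a in B["scene"]:
    for q in B["side"]:
        p,e=tri(C["scene"],a[1],C["side"],q[1])
        if e<12: print(a[1],q[1],p,e)
E
python3 red.py
```

```text
10.55 [510.6 261.6  36.6] 41.788566053008054 [-0.3  0.1 -0.9]
scene [(np.int32(67), array([451.5, 175.6]), array([430.1, 291.5,  18. ])), (np.int32(32), array([450.7, 183.8]), array([462.6, 281. ,  18. ])), (np.int32(13), array([403.3, 214.4]), array([566.2, 160.8,  18. ])), (np.int32(56), array([484.1, 224.5]), array([606.6, 305.2,  18. ])), (np.int32(185), array([267.8, 240.6]), array([632.8, -97.4,  18. ]))]
side [(np.int32(104), array([386.2, 226.4]), array([633.1, -89.5,  18. ]))]
[267.8 240.6] [386.2 226.4] [632.1 -95.2  19.9] 5.761674453864805[ WARN:0@1.226] global loadsave.cpp:1063 imwrite_ Unsupported depth image for selected encoder is fallbacked to CV_8U.
```

Call:
send_rows(plan=[[[0,0,0,0],[0,0,-0.17,0],[0,0,-0.17,0],[0,0,0,0],[0,0,0.175,0],[0,0,0.19,0],[0,0,0,0],[0,0,-0.17,0],[0,0,-0.17,0],[0,0,0,0],[0,0,0.175,0],[0,0,0.19,0],[0,0,0,0],[0,0,0,0]]], squeeze=30)

```text
time_s: 12.05
tool_pos: [512.5, 263.1, 30.3]
eef_rot: [[0.965, -0.261, 0.001], [-0.261, -0.965, 0.001], [0.001, -0.001, -1.0]]
ft_force: [0.6, -0.3, 3.0]
width: 42.1
grip_force: 31.8
```

```bash
python3 red.py 2>/dev/null
```

```text
12.05 [512.5 263.1  30.3] 42.067801616726285 [ 0.6 -0.3  3. ]
scene [(np.int32(131), array([444. , 192.9]), array([496.2, 258.1,  18. ])), (np.int32(11), array([403.2, 214.1]), array([565.2, 160.8,  18. ])), (np.int32(50), array([484.3, 224.6]), array([606.9, 305.4,  18. ])), (np.int32(192), array([267.7, 240.8]), array([633.4, -97.6,  18. ]))]
side [(np.int32(10), array([307.8, 143.3]), array([612. , 310.4,  18. ])), (np.int32(19), array([270.7, 156. ]), array([498.7, 280.2,  18. ])), (np.int32(104), array([386.2, 226.6]), array([632.8, -90.1,  18. ]))]
[444.  192.9] [307.8 143.3] [580.3 226.4  69. ] 10.533287378285797
[444.  192.9] [270.7 156. ] [496.4 260.1  23.5] 10.613153582209545
[484.3 224.6] [307.8 143.3] [610.1 304.1  20.9] 0.9055780209562472
[267.7 240.8] [386.2 226.6] [632.1 -95.4  19.5] 5.859725491707167
```

Call:
send_rows(plan=[[[0,0,0,0],[0,0,0,0],[0,0,-0.04,0],[0,0,0,0]]], jaw=62)

```text
time_s: 12.55
tool_pos: [512.1, 263.0, 38.8]
eef_rot: [[0.965, -0.262, 0.001], [-0.262, -0.965, 0.001], [0.0, -0.001, -1.0]]
ft_force: [0.5, -0.4, -0.1]
width: 61.3
grip_force: 0.0
```

Call:
send_rows(plan=[[[0,0,0,0],[0,0,0,0],[0,0,0,0],[0,0,0,0],[0,0,0,0],[0,0,0,0]]], jaw=36, squeeze=12)

```text
time_s: 13.15
tool_pos: [511.9, 262.8, 37.9]
eef_rot: [[0.965, -0.262, -0.0], [-0.262, -0.965, -0.0], [-0.0, 0.0, -1.0]]
ft_force: [0.7, -0.1, -0.7]
width: 36.0
grip_force: 0.0
```

Call:
send_rows(plan=[[[0,0,-0.05,0],[0,0,-0.15,0],[0,0,-0.2,0],[0,0,-0.2,0],[0,0,0,0],[0,0,0,0]]])

```text
time_s: 13.75
tool_pos: [512.4, 263.3, 159.9]
eef_rot: [[0.965, -0.262, 0.002], [-0.262, -0.965, 0.003], [0.002, -0.003, -1.0]]
ft_force: [-0.4, -0.4, -0.2]
width: 36.2
grip_force: 0.0
```

```bash
python3 red.py 2>/dev/null; python3 - <<'E'
from h import *
a=cv2.imread("pics/side_last.png")[60:210,190:350];b=cv2.imread("pics/scene_last.png")[60:210,390:550]
cv2.imwrite("pics/l4.png",np.hstack([cv2.resize(x,(400,375),interpolation=2) for x in(a,b)]))
E
```

```text
13.75 [512.4 263.3 159.9] 36.21052329746824 [-0.4 -0.4 -0.2]
scene [(np.int32(95), array([444.7, 189.2]), array([482.5, 263.1,  18. ])), (np.int32(27), array([443. , 197.4]), array([512.4, 251.8,  18. ])), (np.int32(9), array([404.3, 197.7]), array([509.1, 173.8,  18. ])), (np.int32(46), array([493.8, 217.8]), array([586.7, 330.3,  18. ])), (np.int32(12), array([406.2, 215. ]), array([568.5, 166. ,  18. ])), (np.int32(159), array([267.9, 239.6]), array([629.9, -97.3,  18. ]))]
side [(np.int32(58), array([272.7, 155.5]), array([504.2, 280.8,  18. ])), (np.int32(16), array([243. , 158.2]), array([429.4, 296.6,  18. ])), (np.int32(105), array([386.2, 226.3]), array([633.2, -89.3,  18. ]))]
[444.7 189.2] [272.7 155.5] [499.1 257.6  29.9] 1.9219756214338892
[493.8 217.8] [272.7 155.5] [523.9 361.2 -27.8] 2.0450839846505633
[267.9 239.6] [386.2 226.3] [631.4 -95.4  21.1] 4.543547625335919
```

View pics/l4.png

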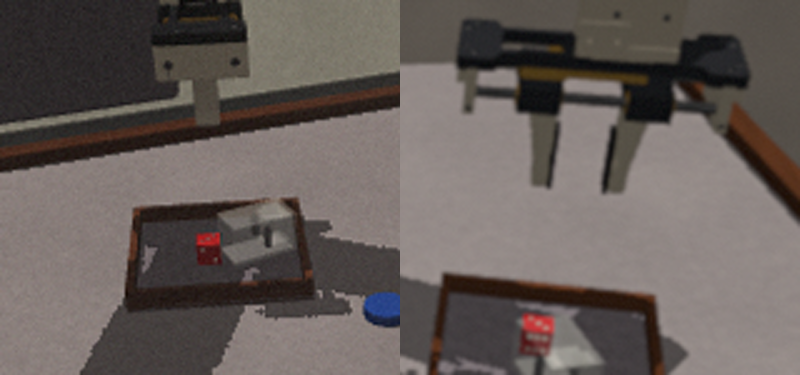

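The side crop shows the die at (208,248) on the tray floor. The cup has tipped onto its side at about (255,232), closed end to the right and mouth towards the die. It has to be picked up and turned again, so I'll take a closer wrist look.

Call:
send_rows(plan=[[[-0.17,0,-0.2,0],[-0.18,0,0,0],[0,0,0,0],[0,0,0,0]]], jaw=87)

```text
time_s: 14.25
tool_pos: [445.2, 280.7, 195.5]
eef_rot: [[0.966, -0.26, -0.001], [-0.26, -0.966, -0.001], [-0.001, 0.001, -1.0]]
ft_force: [0.7, 0.5, 0.3]
width: 62.5
grip_force: 0.0
```

```bash
python3 - <<'E'
from h import *
import json
s=status.sense();print(s["time_s"],s["tool_pos"],s["eef_rot"][:,0])
c=cams.get_calibration("wrist");im=cams.grab_frame("wrist")[:,:,::-1]
json.dump({k:np.array(v).tolist() for k,v in c.items()},open("w3.json","w"))
cv2.imwrite("pics/w3.png",im)
M=np.array(c["cam_to_world"])
def px(P):
    d=M[:3,:3].T@(np.array(P)-M[:3,3]);return c["cx"]+c["fx"]*d[0]/-d[2],c["cy"]-c["fy"]*d[1]/-d[2]
q=np.array([px((510+dx*.965+dy*.261,263-dx*.261+dy*.965,22)) for dx in(-60,90) for dy in(-90,90)]);print(q.round())
x0,y0=np.maximum(q.min(0).astype(int)-5,0);x1,y1=np.minimum(q.max(0).astype(int)+5,[640,400])
k=min(800/(x1-x0),600/(y1-y0),4);print("crop",x0,y0,x1,y1,k)
cv2.imwrite("pics/w3c.png",cv2.resize(im[y0:y1,x0:x1],None,fx=k,fy=k,interpolation=2))
E
```

```text
14.25 [445.15912012 280.69071939 195.47699223] [ 9.65526739e-01 -2.60303361e-01 -5.26247589e-04]
[[406. 176.]
 [235. 176.]
 [420.  14.]
 [222.  14.]]
crop 216 9 424 180 3.508771929824561
```

View pics/w3c.png

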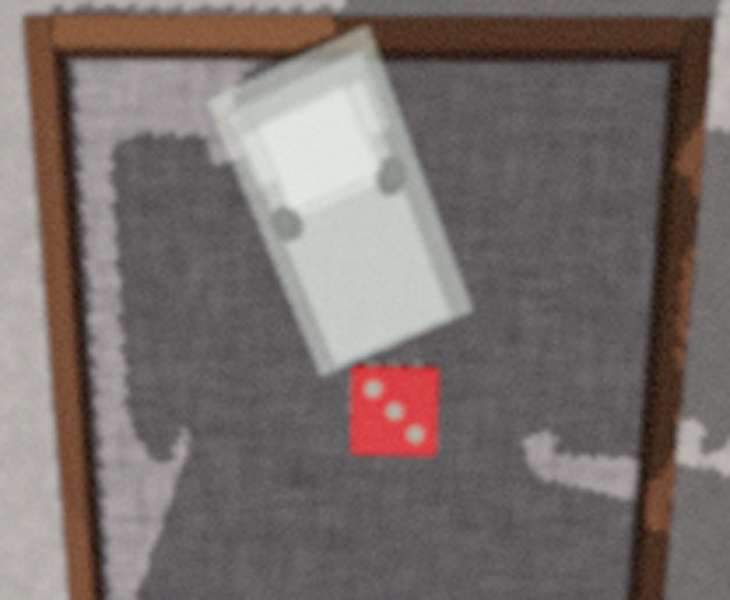

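The cup's top face has corners (210,105), (370,28), (470,310) and (327,375) in the crop. The closed end is by the far wall, and the die is at (394,411), clear of the mouth.

```bash
python3 - <<'E'
from h import *
import json
np.set_printoptions(precision=1,suppress=True)
c=json.load(open("w3.json"));k=3.5088
P=np.array([plane(c,(216+x/k,9+y/k),48) for x,y in [(210,105),(370,28),(470,310),(327,375)]])[:,:2];print(P)
print(np.linalg.norm(np.diff(np.r_[P,P[:1]],axis=0),axis=1),P.mean(0))
e=P[0]+P[1]-P[2]-P[3];w=P[0]-P[1]+P[3]-P[2];print("yaw",np.arctan2(e[1],e[0]),np.arctan2(-w[0],w[1]))
cs=json.load(open("w3.json"))
print("far wall inner",plane(c,(216+500/k,9+57/k),22),"outer",plane(c,(216+500/k,9+17/k),22),"die",plane(c,(216+394/k,9+411/k),30))
yaw=np.arctan2(e[1],e[0]);u=e/np.linalg.norm(e);T=np.array([445.2,280.7]);cur=np.arctan2(-.2603,.9655)
for s in(15,20):
    t=P.mean(0)+s*u;d=t-T;print(s,t,"turn units",-(yaw-cur)/1.5,"after turn x,y units",(d@u)/200,(d@[u[1],-u[0]])/200)
X=np.array([.9655,-.2603]);ctr=np.array([510.4,262.9]);print("in tray frame",(P-ctr)@X)
E
```

```text
[[583.5 282.9]
 [589.4 241. ]
 [520.8 232.7]
 [514.8 272.6]]
[42.4 69.1 40.3 69.5] [552.1 257.3]
yaw 0.13478469120906927 0.14368004189779707
far wall inner [579.2 208.3  22. ] outer [588.2 206.2  22. ] die [499.8 257.8  30. ]
15 [567.  259.3] turn units -0.2654165503287613 after turn x,y units 0.5889737993414862 0.1877330599420614
20 [571.9 260. ] turn units -0.2654165503287613 after turn x,y units 0.6139737993414861 0.18773305994206155
in tray frame [65.4 81.9 17.9  1.7]
```

Call:
send_rows(plan=[[[0,0,0,-0.0885],[0,0,0,-0.0885],[0,0,0,-0.0885],[0.14,0.047,0,0],[0.14,0.047,0,0],[0.14,0.047,0,0],[0.154,0.047,0,0],[0,0,0.2,0],[0,0,0.2,0],[0,0,0.2,0],[0,0,0,0],[0,0,0,0],[0,0,0,0]]], jaw=58)

```text
time_s: 15.6
tool_pos: [566.3, 259.4, 78.0]
eef_rot: [[0.991, 0.133, 0.002], [0.133, -0.991, 0.001], [0.002, -0.001, -1.0]]
ft_force: [-0.6, -0.2, 0.5]
width: 58.0
grip_force: 0.0
```

Call:
send_rows(plan=[[[-0.01,0,0.15,0],[0,0,0.13,0],[0,0,0.05,0],[0,0,0,0],[0,0,0,0]]])

```text
time_s: 16.1
tool_pos: [563.9, 259.3, 11.9]
eef_rot: [[0.991, 0.134, 0.002], [0.134, -0.991, 0.001], [0.002, -0.001, -1.0]]
ft_force: [-0.1, -1.0, 0.9]
width: 57.9
grip_force: 0.0
```

Call:
send_rows(plan=[[[0,0,0,0],[0,0,0,0],[0,0,0,0],[0,0,0,0],[0,0,0,0],[0,0,0,0]]], jaw=36, squeeze=3)

```text
time_s: 16.7
tool_pos: [563.3, 258.9, 10.6]
eef_rot: [[0.991, 0.133, 0.001], [0.133, -0.991, 0.001], [0.001, -0.001, -1.0]]
ft_force: [-0.1, 0.5, 5.0]
width: 42.1
grip_force: 3.0
```

Call:
send_rows(plan=[[[0,0,-0.1,0],[0,0,-0.2,0],[0,0,-0.2,0],[0,0,0,0],[-0.08,0.09,0,0],[-0.16,0.19,0,0],[-0.16,0.19,0,0],[-0.12,0.146,0,0],[-0.04,0.05,0,0],[0,0,0,0]]])

```text
time_s: 17.7
tool_pos: [468.2, 110.0, 109.8]
eef_rot: [[0.991, 0.131, -0.001], [0.131, -0.991, -0.0], [-0.001, -0.0, -1.0]]
ft_force: [0.6, 1.4, -0.3]
width: 42.0
grip_force: 3.0
```

Call:
send_rows(plan=[[[0,0,0,0.05],[0,0,0,0.09],[0,0,0,0.09],[0,0,0,0.09],[0,0,0,0.09],[0,0,0,0.09],[0,0,0,0.09],[0,0,0,0.09],[0,0,0,0.09],[0,0,0,0.09],[0,0,0,0.09],[0,0,0,0.09],[0,0,0,0.09],[0,0,0,0.09],[0,0,0,0.09],[0,0,0,0],[0,0,0,0]]])

```text
time_s: 19.4
tool_pos: [469.9, 112.2, 109.7]
eef_rot: [[-0.254, -0.967, -0.0], [-0.967, 0.254, -0.0], [0.0, 0.0, -1.0]]
ft_force: [-0.7, 0.4, -0.2]
width: 41.7
grip_force: 3.0
```

Call:
send_rows(plan=[[[0,0,0.1,0],[0,0,0.18,0],[0,0,0.15,0],[0,0,0.025,0],[0,0,0,0],[-0.05,0,0,0],[-0.055,0,0,0],[0,0,0,0]]])

```text
time_s: 20.2
tool_pos: [476.3, 133.8, 20.3]
eef_rot: [[-0.256, -0.967, 0.002], [-0.967, 0.256, 0.002], [-0.002, -0.002, -1.0]]
ft_force: [0.6, -0.1, -1.0]
width: 41.9
grip_force: 3.0
```

Call:
send_rows(plan=[[[-0.0135,0,-0.0265,0],[-0.0135,0,-0.0265,0],[-0.02,0,-0.0235,0],[-0.02,0,-0.0235,0],[-0.026,0,-0.017,0],[-0.026,0,-0.017,0],[-0.029,0,-0.01,0],[-0.029,0,-0.01,0],[-0.031,0,-0.002,0],[-0.031,0,-0.002,0],[-0.0305,0,0.006,0],[-0.0305,0,0.006,0],[-0.012,0,0.005,0],[0,0,0,0],[0,0,0,0]]])

```text
time_s: 21.7
tool_pos: [490.8, 192.0, 47.1]
eef_rot: [[-0.258, -0.966, -0.0], [-0.966, 0.258, -0.0], [0.0, 0.0, -1.0]]
ft_force: [0.9, 0.5, -0.7]
width: 41.8
grip_force: 3.0
```

Call:
send_rows(plan=[[[0,0,-0.12,0],[0.1,0,0,0],[0.2,0,0,0],[0.1,0,0,0],[0,0,0.1,0],[0,0,0.05,0],[0,0,0,0]]])

```text
time_s: 22.4
tool_pos: [469.4, 113.9, 40.0]
eef_rot: [[-0.259, -0.966, -0.002], [-0.966, 0.259, -0.002], [0.002, 0.002, -1.0]]
ft_force: [-0.6, -0.3, -0.4]
width: 42.6
grip_force: 3.0
```

```bash
cat > look.py <<'E'
from h import *
# print rows/cols of nub-like dark & bright statistics: save frames and give die + cup edge data
import sys
C=cams.get_calibration("side");im=cams.grab_frame("side");s=status.sense();cv2.imwrite(f"pics/side_{sys.argv[1]}.png",im[:,:,::-1])
M=np.array(C["cam_to_world"]);t=s["tool_pos"]
def px(P):
    d=M[:3,:3].T@(np.array(P)-M[:3,3]);return np.array([C["cx"]+C["fx"]*d[0]/-d[2],C["cy"]-C["fy"]*d[1]/-d[2]])
print(t,px(t).round(),"mouth/floor",px([t[0],t[1],t[2]-27]).round(),"+x60",px([t[0],t[1],t[2]+19]).round())
g=cv2.cvtColor(im,cv2.COLOR_RGB2GRAY);x,y=px([t[0],t[1],t[2]-5]).astype(int)
bg=cv2.cvtColor(cv2.imread("pics/side_last.png"),cv2.COLOR_BGR2GRAY)
for r in range(y-26,y+30,2): print(r,' '.join(f"{v:3d}" for v in g[r,x-32:x+34:2]))
E
python3 look.py a
```

```text
[469.96630879 114.47999806  40.68743109] [278. 183.] mouth/floor [278. 193.] +x60 [277. 175.]
158  51  53  26  27  22  26  22  24  18  47  42  39  41  37  34  34  32  37  41  61  60  34  24  22  25  23  25  25  29 108 112 106  43
160  32  45  23  26  22  23  24  21  25  52 100 117  55  86  64  60  70 148 151 150 126  39  23  21  26  26  19  18  34 107 109 110  63
162  36  54  23  29  29  26  26  27  22  49 116 154  58  66  68  66  67 118 151 151 101  33  31  46  39  65  75 102  95 113 108 111  71
164  29  70  18  17  23  15  29  31  44  57  27 131  63  69  66 100  62 118 152 148 104  50  83  80  80  89 109 103 111 103 107 111 103
166  41  63  51  52  55  60  83  85  85  79  24 122  93 114 114 115 139 144 148 150 149  40  86  80  83  83 108 111 113 110 107 106 113
168  51  52  55  56  53  57  82  83  79  83  16 124 117 122 131 129 138 147 174 150 153  31  79  83  77  98 107 113 109 104 113 111 111
170  43  54  55  56  58  54  75  83  79  82  22 126 136 163 157 155 156 155 150 138 123  31  79  80  78 107 114 110 108 109 115 111 112
172  54  55  58  58  62  55  63  83  79  80  25 120 14
[... 2101 characters left out ...]
  67  70  74  68  70
204  67  70  68  66  68  65  64  65  66  68  73  69  62  66  72  68  65  64  63  70  68  68  67  67  70  66  68  67  68  71  71  67  66
206  70  70  65  72  67  64  67  70  65  64  66  67  66  69  70  65  64  66  70  67  67  65  66  61  64  67  70  70  67  72  71  65  71
208  69  65  69  68  71  72  71  73  66  68  63  67  68  67  65  66  70  71  66  64  67 143 143 136 142 118  64  69  67  69  67  68  74
210  68  65  68  63  66  68  66  65  69  66  60  66  66  67  67  64  67  64  66  74 125 132 131 133 138 136 137 124  56  62  66  64  64
212  69  67  68  66  68  62  67  62  72  64  68  68  69  65  68  65  68  68  64  76 137 134 136 134 133 134 137 135 136 132 133 117 114
```

```bash
cat > look2.py <<'E'
from h import *
C=cams.get_calibration("scene");im=cams.grab_frame("scene");s=status.sense();t=s["tool_pos"]
M=np.array(C["cam_to_world"])
def px(P):
    d=M[:3,:3].T@(np.array(P)-M[:3,3]);return np.array([C["cx"]+C["fx"]*d[0]/-d[2],C["cy"]-C["fy"]*d[1]/-d[2]])
X=s["eef_rot"][:,0];p=t+[0,0,19]
for th in (0,45,75,90):
    c,q=np.cos(np.radians(th)),np.sin(np.radians(th))
    print(th,[px(p+X*(a*c-b*q)+np.array([0,0,a*q+b*c])).round().astype(int).tolist() for a,b in((23.5,18.4),(23.5,-23.6),(-46.5,-23.6),(-46.5,18.4))])
g=cv2.cvtColor(im,cv2.COLOR_RGB2GRAY);x,y=px(t).astype(int);print(s["time_s"],x,y)
for r in range(y-32,y+26,2): print(r,' '.join(f"{v:3d}" for v in g[r,x-34:x+44:2]))
E
python3 look2.py
```

```text
0 [[363, 162], [362, 179], [396, 183], [398, 165]]
45 [[373, 158], [357, 169], [380, 192], [396, 181]]
75 [[380, 159], [360, 162], [367, 191], [387, 189]]
90 [[384, 162], [363, 159], [361, 189], [381, 191]]
22.5 373 178
146  77  77  77  78  77  79  74  58  30  19  21  23  21  21  22  21  24  23  23  25  23  22  22  21  30  45  56 133 141 143 142 141 141 143 144 145 142 143 143
148  77  76  78  77  78  76  47  22  21  25  24  21  26  24  22  21  23  24  22  22  22  22  21  26  20  25  28  62 118 143 141 145 143 143 143 144 144 144 144
150  74  76  77  76  77  70  31  21  33  27  25  23  22  24  23  21  22  24  21  23  25  23  21  23  20  20  21  21 111 144 143 144 144 144 142 143 142 142 141
152  75  78  77  77  77  62  21  23  23  22  27  27  22  25  23  22  25  24  22  21  23  21  22  25  26  21  21  30 116 144 141 143 143 142 144 144 145 142 141
154  75  78  77  76  79  61  18  16  21  20  22  24  23  22  23  25  24  22  22  24  23  28  29  23  33  36  34  44 129 146 144 144 143 144 144 143 143 144 143
156  77  77  76  76  77  64  25  17  16  14  15  14  17  15  17  18  18  17  16 
[... 3059 characters left out ...]
  77  76  78  76  77  78  77  78  50  30  53  64  65  64  65
196 145 145 144 145 141  90  78  79  78  79  78  78  77  79  78  77  77  77  77  79  78  77  78  82  79  77  78  78  77  78  78  78  44  30  54  68  67  64  66
198 141 143 144 143 147 140 104  77  79  77  76  77  77  78  78  76  77  77  79  79  78  76  78  79  78  77  78  78  78  76  78  77  41  33  60  67  69  68  66
200 145 143 145 145 147 146 103  78  79  77  78  78  77  79  79  78  78  77  79  78  77  76  75  77  78  77  76  77  79  77  78  72  35  36  63  66  64  63  68
202 146 146 145 146 131 113  78  79  79  80  79  79  77  80  79  81  78  77  78  78  78  78  79  77  76  78  77  79  78  78  80  67  32  35  63  64  62  62  62
```

The scene profile spans about x 359–393 and rows 172–188, so the cup is still horizontal and slid about 6 mm in the pads instead of turning. I'll set it down and regrip nearer the closed end and higher up for more lever.

Call:
send_rows(plan=[[[0,0,0.1,0],[0,0,0.06,0],[0,0,0.01,0],[0,0,0.01,0],[0,0,0,0]]])

```text
time_s: 23.0
tool_pos: [470.7, 115.2, 5.7]
eef_rot: [[-0.258, -0.966, 0.001], [-0.966, 0.258, 0.0], [-0.0, -0.0, -1.0]]
ft_force: [-0.3, -0.1, -0.5]
width: 42.1
grip_force: 3.0
```

Call:
send_rows(plan=[[[0,0,0,0],[0,0,0,0],[0,0,0,0],[0.05,0,-0.025,0],[0.055,0,-0.025,0],[0,0,0,0],[0,0,0,0]]], jaw=70)

```text
time_s: 23.7
tool_pos: [465.0, 94.1, 15.7]
eef_rot: [[-0.259, -0.966, 0.001], [-0.966, 0.259, 0.001], [-0.001, -0.001, -1.0]]
ft_force: [-0.5, -0.2, -0.0]
width: 70.1
grip_force: 0.0
```

Call:
send_rows(plan=[[[0,0,0,0],[0,0,0,0],[0,0,0,0],[0,0,0,0],[0,0,0,0],[0,0,0,0],[0,0,0,0]]], jaw=36, squeeze=3)

```text
time_s: 24.4
tool_pos: [464.8, 94.6, 15.2]
eef_rot: [[-0.258, -0.966, -0.0], [-0.966, 0.258, -0.0], [0.0, 0.0, -1.0]]
ft_force: [-0.2, -0.3, -1.1]
width: 41.9
grip_force: 3.0
```

```bash
python3 look2.py | tail -29
```

```text
156  73  76  74  76  76  75  76  70  35  20  23  23  22  21  24  23  20  19  20  21  23  25  28  30  67  55  66 139 141 146 144 144 145 144 145 144 143 142 144
158  75  74  75  74  76  77  50  30  24  21  23  24  23  23  24  22  22  22  23  22  23  21  22  20  34  31  55 111 144 145 143 144 145 144 142 143 144 143 143
160  77  77  77  74  76  67  28  23  24  23  22  22  22  22  25  23  22  25  23  23  25  23  23  23  21  19  20  50 144 147 144 141 142 143 143 143 145 145 146
162  76  76  73  76  75  56  20  27  31  21  22  22  23  22  25  22  21  23  22  20  20  21  23  23  21  22  19  57 145 145 142 142 145 143 144 146 147 147 146
164  78  77  76  75  76  47  21  22  25  24  35  28  25  22  24  21  19  25  26  22  23  21  23  29  29  24  28  59 141 144 142 142 143 145 146 144 143 145 146
166  76  76  76  75  77  49  15  14  16  18  19  19  19  21  21  22  21  25  22  20  35  35  27  27  39  42  32  77 143 145 144 145 146 147 144 145 143 143 147
168  77  76  76  75  75  57  35  27  23  22  18  17  17  16  12  13  17  17  14  17  17  17  21  28  42  34  18  95 146 144 146 145 148 148 
[... 2839 characters left out ...]
  79  77  79  78  79  79  78  79  76  77  77  78  76  52  48
206  86  74  77  79  78  78  77  77  77  77  78  78  76  79  82  78  79  79  80  78  78  77  78  78  81  78  78  79  81  80  78  80  79  79  78  77  74  65  60
208  74  76  78  77  76  77  78  78  78  78  79  78  78  78  79  79  79  79  80  79  79  79  81  81  82  80  78  79  79  78  78  78  79  79  80  81  74  62  57
210  76  77  75  78  77  76  78  80  79  79  77  77  78  79  80  81  80  82  80  80  79  82  81  79  80  80  80  81  81  81  79  77  77  79  80  79  72  60  58
212  77  78  78  79  78  78  76  79  79  79  79  78  81  79  79  78  80  77  77  80  79  78  81  80  81  81  80  80  81  82  80  79  76  79  79  79  72  59  82
```

Call:
send_rows(plan=[[[0,0,-0.04,0],[0,0,-0.04,0],[0,0,0,0],[-0.06,0,0,0],[-0.06,0,0,0],[0,0,0,0],[-0.023,0,-0.0355,0],[-0.023,0,-0.0355,0],[-0.032,0,-0.029,0],[-0.032,0,-0.029,0],[-0.0375,0,-0.02,0],[-0.0375,0,-0.02,0],[0,0,0,0]]])

```text
time_s: 25.75
tool_pos: [481.6, 154.9, 65.8]
eef_rot: [[-0.257, -0.966, 0.002], [-0.966, 0.257, 0.001], [-0.002, -0.001, -1.0]]
ft_force: [-0.7, 0.0, -0.2]
width: 42.0
grip_force: 3.0
```

Call:
send_rows(plan=[[[-0.042,0,-0.0095,0],[-0.042,0,-0.0095,0],[-0.043,0,0.002,0],[-0.043,0,0.002,0],[-0.041,0,0.0125,0],[-0.041,0,0.0125,0],[-0.025,0,0.015,0],[0,0,0,0]]])

```text
time_s: 26.55
tool_pos: [495.2, 207.9, 59.5]
eef_rot: [[-0.257, -0.966, -0.0], [-0.966, 0.257, 0.0], [0.0, 0.0, -1.0]]
ft_force: [-0.1, -0.4, -0.3]
width: 41.7
grip_force: 3.0
```

Call:
send_rows(plan=[[[0,0,-0.12,0],[0.1,0,0,0],[0.2,0,0,0],[0.2,0,0,0],[0.1,0,0,0],[0,0,0,0],[0,0,0,0]]])

```text
time_s: 27.25
tool_pos: [464.1, 90.5, 84.2]
eef_rot: [[-0.259, -0.966, 0.001], [-0.966, 0.259, 0.0], [-0.001, -0.0, -1.0]]
ft_force: [-0.1, 0.6, -0.9]
width: 42.1
grip_force: 3.0
```

```bash
sed -i 's/((23.5,18.4),(23.5,-23.6),(-46.5,-23.6),(-46.5,18.4))/((9,8),(9,-34),(-61,-34),(-61,8))/; s/y-32,y+26/y-26,y+44/' look2.py; python3 look2.py
```

```text
0 [[358, 147], [357, 165], [392, 169], [394, 150]]
45 [[363, 146], [347, 157], [370, 181], [386, 170]]
75 [[366, 146], [345, 149], [353, 179], [373, 177]]
90 [[367, 147], [346, 145], [345, 175], [365, 178]]
27.3 362 159
133  78  78  77  79  59  18  13  16  18  15  18  17  16  16  18  18  21  21  20  20  22  20  24  39  41  35  27  53 144 145 143 144 144 144 144 143 144 144 143
135  77  76  76  78  80  65  56  54  46  44  37  30  28  22  19  19  13  14  15  13  15  15  16  16  19  16  23  62 142 144 144 143 142 144 143 145 145 142 140
137  76  79  76  76  81  84  85  83  83  82  79  80  79  75  71  64  57  58  54  47  41  32  28  24  23  26  36  95 145 143 143 142 142 142 142 144 142 141 143
139  76  77  79  78  79  81  82  82  84  82  82  82  83  83  85  83  83  86  84  81  81  80  80  80  75  77  61 113 147 143 142 143 142 142 142 142 143 143 142
141  77  78  77  76  79  81  78  61  77  82  84  82  81  83  82  82  82  82  82  83  82  83  84  82  83  82  73 133 144 142 141 141 142 143 143 142 142 142 142
143  76  75  75  75  79  84  67  31  58  83  83  82  83  81  83  83  82  81  82 
[... 4019 characters left out ...]
  77  75  76  78  77  74  76  75  77  77  77  77  76  69  36
195 140 143 142 111  76  78  76  77  76  76  79  77  75  76  76  78  77  78  76  77  78  75  75  77  76  76  75  76  77  76  76  75  76  76  77  76  76  65  31
197 141 144 143  89  74  74  77  76  76  76  76  76  76  79  78  77  78  76  77  78  77  75  75  77  77  77  77  76  78  79  77  78  77  77  76  76  78  64  29
199 142 144 142 111  93  77  76  77  76  76  77  76  78  79  77  77  77  77  77  77  78  75  75  76  77  75  76  76  76  77  76  76  77  77  77  76  76  59  31
201 141 142 143 142  91  79  77  76  77  79  79  75  76  79  78  78  79  75  77  78  78  78  77  77  77  77  76  75  77  76  76  77  76  77  78  76  77  50  31
```

The profile is now upright (columns 345–364, rows down to about 180, vertical edges), so the cup is mouth-down. I'll square it on the table, then carry it to the dock.

Call:
send_rows(plan=[[[0,0,0.1,0],[0,0,0.09,0],[0,0,0.01,0],[0,0,0.01,0],[0,0,0.01,0],[0,0,0,0]]])

```text
time_s: 27.9
tool_pos: [464.4, 91.5, 40.4]
eef_rot: [[-0.258, -0.966, 0.001], [-0.966, 0.258, 0.0], [-0.001, -0.001, -1.0]]
ft_force: [-0.3, -0.8, -0.4]
width: 41.9
grip_force: 3.0
```

Call:
send_rows(plan=[[[0,0,0.005,0],[0,0,0.005,0],[0,0,0,0]]])

```text
time_s: 28.2
tool_pos: [464.4, 91.3, 38.6]
eef_rot: [[-0.258, -0.966, 0.001], [-0.966, 0.258, 0.0], [-0.001, -0.001, -1.0]]
ft_force: [-1.2, -0.4, 4.9]
width: 41.8
grip_force: 3.0
```

Call:
send_rows(plan=[[[0,0,0,0],[0,0,0,0],[0,0,-0.1,0],[0,0,-0.2,-0.067],[0,0,-0.2,-0.067],[0,0,-0.05,-0.067],[0.11,-0.03,0,0],[0.22,-0.03,0,0],[0.22,-0.03,0,0],[0.22,-0.03,0,0],[0.22,-0.013,0,0],[0.12,0,0,0],[0,0,0,0],[0,0,0,0],[0,0,0,0]]], squeeze=10)

```text
time_s: 29.7
tool_pos: [499.4, -129.1, 147.9]
eef_rot: [[0.041, -0.999, -0.0], [-0.999, -0.041, 0.0], [-0.0, 0.0, -1.0]]
ft_force: [0.5, -0.1, -1.7]
width: 41.8
grip_force: 10.0
```

```bash
python3 - <<'E'
from h import *
np.set_printoptions(precision=1,suppress=True)
s=status.sense();T=s["tool_pos"];print(s["time_s"],T,s["eef_rot"][:,0],s["width"])
c=cams.get_calibration("wrist");im=cams.grab_frame("wrist");cv2.imwrite("pics/w4.png",im[:,:,::-1])
for th in(45,60,75):
  for a,ce,m in blobs(im.max(2)<th,800):
    P=plane(c,ce,12)
    if abs(P[0]-500)<50 and abs(P[1]+232)<50:
        q=corners(m);P=np.array([plane(c,p,12)[:2] for p in q]);print(th,a,ce,q.tolist(),P.round(1).tolist(),P.mean(0),cv2.minAreaRect(P.astype(np.float32)))
g=cv2.cvtColor(im,cv2.COLOR_RGB2GRAY)
M=np.array(c["cam_to_world"]);d=M[:3,:3].T@(np.array([500,-233,12])-M[:3,3]);x,y=int(c["cx"]+c["fx"]*d[0]/-d[2]),int(c["cy"]-c["fy"]*d[1]/-d[2]);print(x,y)
for r in range(y-48,y+49,3): print(r,' '.join(f"{v:3d}" for v in g[max(r,0),x-54:x+55:3]))
E
```

```text
29.7 [ 499.4 -129.1  147.9] [ 0. -1. -0.] 41.75196681951814
75 4785 [316.6  67.9] [[366, 24], [358, 110], [287, 113], [282, 26]] [[467.5, -271.0], [468.7, -203.7], [530.9, -198.7], [535.6, -266.8]] [ 500.7 -235. ] ((499.2048034667969, -235.08619689941406), (68.31108856201172, 68.2646713256836), 3.9691364765167236)
323 72
24 203 200 197 195 147 124 110  98  97  90  88  93  88  86  85  84  77  84  78  72  73  72  72  71  73  77  66  71  72  70  73  70  68 156 196 196 196
27 201 198 200 172  94  67  66  68  67  67  67  66  74  69  73  69  67  68  71  71  74  75  72  73  69  70  68  78  75  71  75  70  68 162 198 197 194
30 196 197 201 171 101  63  65  72  74  70  67  69  76  69  67  76  74  66  70  78  72  69  72  77  66  72  73  69  68  74  71  78  69 174 194 196 197
33 197 201 204 171  95  64  65  73  69  67  69  65  68  74  70  69  71  73  69  71  70  69  71  75  72  74  73  72  73  71  71  73  70 176 197 196 203
36 199 197 204 172 103  67  73  66  69  71  69  69  67  71  68  68  68  64  70  77  72  74  75  76  74  78  69  74  72  72  79  73  71 172 194 197 201
39 198 197 200 174 112
[... 3512 characters left out ...]
  33  49  67  60  44  44  42  33  46  39  43  40  42  32  29  43  75  73 110 197 196 193 198
111 189 194 143 129 132 126  34  35  44  41  37  37  40  35  32  35  49  47  29  38  33  39  36  35  43  47  38  46  51  60  80  93 116 194 194 197 198
114 126 128 129 124 126 131  95  90  94 101 107 104 110 109 121 119 120 122 120 125 123 124 120 115 123 127 128 135 195 194 198 200 201 198 199 201 199
117 130 128 131 134 130 130 130 134 131 132 130 133 131 131 131 130 129 129 124 133 126 127 129 127 128 134 133 128 197 196 197 198 198 202 203 202 201
120 133 135 132 138 133 131 130 131 131 130 130 126 130 131 133 126 126 129 123 131 131 127 125 126 133 131 130 127 195 196 192 200 199 200 200 198 202
```

```bash
python3 - <<'E'
from h import *
np.set_printoptions(precision=1,suppress=True)
s=status.sense();c=cams.get_calibration("wrist");T=s["tool_pos"];print(T)
f=lambda x,y,z=12:plane(c,(x,y),z)[:2]
im=cv2.imread("pics/w4.png");g=cv2.cvtColor(im,cv2.COLOR_BGR2GRAY).astype(float)
def edge(v,th): # first crossing
    i=np.where(np.diff(np.sign(v-th)))[0];return [k+(th-v[k])/(v[k+1]-v[k]) for k in i]
for r in (40,60,80,98):
    e=edge(g[r-1:r+2,270:300].mean(0),85);e2=edge(g[r-1:r+2,355:380].mean(0),130)
    l,rr=270+e[-1],355+e2[0];A,B=f(l,r),f(rr,r);print(r,l,rr,A,B,(A+B)/2,np.linalg.norm(A-B))
for x in (295,325,350):
    e=edge(g[12:35,x-1:x+2].mean(1),130);e2=edge(g[105:122,x-1:x+2].mean(1),90)
    A,B=f(x,12+e[-1]),f(x,105+e2[-1]);print(x,12+e[-1],105+e2[-1],A,B,(A+B)/2,np.linalg.norm(A-B))
# inner pocket dark lines
print("pocket",[f(*p) for p in((296,39),(353,39),(351,100),(299,100))])
X=s["eef_rot"][:2,0];Y=s["eef_rot"][:2,1];d=np.array([500,-235])-T[:2];print(d@X,d@Y)
E
```

```text
[ 499.5 -128.9  148. ]
40 281.9166666666667 367.0496453900709 [ 535.9 -256.2] [ 465.8 -259.1] [ 500.8 -257.7] 70.15909531011864
60 283.1948051948052 366.6027397260274 [ 534.7 -241.1] [ 464.8 -244. ] [ 499.8 -242.6] 69.9568426132306
80 284.1186440677966 366.0612244897959 [ 533.9 -225.5] [ 463.9 -228.4] [ 498.9 -226.9] 69.96903204384532
98 285.1475409836066 365.7230769230769 [ 532.9 -210.9] [ 463.  -213.8] [ 497.9 -212.3] 69.93852297129106
295 23.32748538011696 113.7280701754386 [ 525.3 -268.9] [ 524.1 -198.1] [ 524.7 -233.5] 70.83702501541659
325 22.887417218543046 113.05825242718447 [ 501.  -270.2] [ 497.7 -199.7] [ 499.4 -235. ] 70.56866107049757
350 22.245714285714286 112.15 [ 480.8 -271.5] [ 475.8 -201.4] [ 478.3 -236.5] 70.29235065596725
pocket [array([ 524.3, -257.5]), array([ 477.4, -259.4]), array([ 475.6, -211.6]), array([ 520.8, -209.7])]
106.04635662277146 3.9245825650195303
```

Call:
send_rows(plan=[[[-0.1,0.06,0,0],[-0.2,0.12,0,0],[-0.156,0.099,0,0],[0,0,0.15,0],[0,0,0.2,0],[0,0,0.15,0],[0,0,0.01,0],[0,0,0.01,0],[0,0,0.01,0],[0,0,0.01,0],[0,0,0.005,0],[0,0,0,0]]])

```text
time_s: 30.95
tool_pos: [440.4, -40.7, 39.5]
eef_rot: [[0.04, -0.999, 0.001], [-0.999, -0.04, 0.0], [-0.0, -0.001, -1.0]]
ft_force: [0.1, 0.0, -0.7]
width: 42.4
grip_force: 10.0
```

Call:
send_rows(plan=[[[0,0,0.005,0],[0,0,0,0]]])

```text
time_s: 31.15
tool_pos: [440.5, -40.8, 38.5]
eef_rot: [[0.041, -0.999, 0.001], [-0.999, -0.041, 0.0], [-0.0, -0.001, -1.0]]
ft_force: [-1.2, 0.4, 4.5]
width: 42.2
grip_force: 10.0
```

Call:
send_rows(plan=[[[0,0,0.003,0],[0,0,0,0],[0,0,0,0]]], squeeze=3)

```text
time_s: 31.45
tool_pos: [440.5, -40.8, 37.7]
eef_rot: [[0.041, -0.999, 0.001], [-0.999, -0.041, 0.0], [-0.0, -0.001, -1.0]]
ft_force: [0.3, -1.5, 3.9]
width: 42.1
grip_force: 3.0
```

Call:
send_rows(plan=[[[0,0,0,0],[0,0,0,0],[0,0,0,0],[0,0,0,0],[0,0,0,0],[0.032,0,0,0],[0.033,0,0,0],[0,0,0,-0.0961],[0,0,0,-0.0961],[0,0,0,-0.0961],[0,0,0,-0.0961],[0,0,0,-0.0961],[0,0,0,-0.0961],[0,0,0,-0.0961],[0,0,0,-0.0961],[0,0,0,-0.0961],[0,0,0,-0.0961],[0,0,0,-0.0961],[0,0,0,0]]], jaw=87)

```text
time_s: 33.35
tool_pos: [440.6, -54.3, 37.4]
eef_rot: [[0.998, 0.057, -0.0], [0.057, -0.998, -0.0], [-0.0, 0.0, -1.0]]
ft_force: [-0.1, -0.8, 0.1]
width: 87.0
grip_force: 0.0
```

Call:
send_rows(plan=[[[0,0,0,0],[0,0,0,0],[0,0,0,0],[0,0,0,0],[0,0,0,0],[0,0,0,0],[0,0,0,0],[0,0,0,0]]], jaw=36, squeeze=8)

```text
time_s: 34.15
tool_pos: [440.7, -53.8, 37.5]
eef_rot: [[0.998, 0.055, 0.0], [0.055, -0.998, -0.0], [0.0, 0.0, -1.0]]
ft_force: [0.2, -0.1, 0.1]
width: 42.4
grip_force: 8.0
```

Call:
send_rows(plan=[[[0,0,-0.1,0],[0,0,-0.15,0],[0.024,0.092,0,0],[0.0486,0.184,0,0],[0.0486,0.184,0,0],[0.0486,0.184,0,0],[0.0486,0.184,0,0],[0.0246,0.092,0,0],[0,0,0.05,0],[0,0,0,0],[0,0,0,0],[0,0,0,0]]])

```text
time_s: 35.35
tool_pos: [499.4, -234.0, 77.7]
eef_rot: [[0.998, 0.057, 0.0], [0.057, -0.998, 0.0], [0.0, -0.0, -1.0]]
ft_force: [-0.9, 0.7, -1.1]
width: 41.9
grip_force: 8.0
```

Call:
send_rows(plan=[[[0,0.004,0.07,0],[0,0,0.055,0],[0,0,0.01,0],[0,0,0.01,0],[0,0,0.01,0],[0,0,0,0]]])

```text
time_s: 35.95
tool_pos: [499.5, -235.5, 46.5]
eef_rot: [[0.998, 0.056, 0.0], [0.056, -0.998, -0.0], [0.0, 0.0, -1.0]]
ft_force: [0.2, -0.2, -0.8]
width: 41.9
grip_force: 8.0
```

Call:
send_rows(plan=[[[0,0,0.01,0],[0,0,0.01,0],[0,0,0.003,0],[0,0,0,0],[0,0,0,0]]])

```text
time_s: 36.45
tool_pos: [499.5, -235.6, 41.9]
eef_rot: [[0.998, 0.055, 0.0], [0.055, -0.998, -0.0], [0.0, 0.0, -1.0]]
ft_force: [-0.3, 0.4, -0.9]
width: 42.1
grip_force: 8.0
```

Still free at 41.9 mm, so the cup is inside the pocket and almost down. Next I'll touch the floor, then release.

Call:
send_rows(plan=[[[0,0,0.005,0],[0,0,0,0],[0,0,0,0]]])

```text
time_s: 36.75
tool_pos: [499.7, -235.7, 41.3]
eef_rot: [[0.998, 0.056, 0.001], [0.056, -0.998, -0.0], [0.001, 0.0, -1.0]]
ft_force: [-2.2, 0.3, 4.7]
width: 42.1
grip_force: 8.0
```

Call:
send_rows(plan=[[[0,0,0,0],[0,0,0,0],[0,0,0,0],[0,0,0,0],[0,0,0,0],[0,0,0,0],[0,0,0,0]]], jaw=80)

```text
time_s: 37.45
tool_pos: [499.5, -235.6, 40.8]
eef_rot: [[0.998, 0.056, -0.0], [0.056, -0.998, 0.0], [-0.0, -0.0, -1.0]]
ft_force: [-0.2, -0.0, -0.3]
width: 79.7
grip_force: 0.0
```

Call:
send_rows(plan=[[[0,0,-0.05,0],[0,0,-0.1,0],[0,0,-0.2,0],[0,0,-0.2,0],[0,0,-0.1,0],[0,0,0,0],[0,0,0,0],[0,0,0,0]]])

```text
time_s: 38.25
tool_pos: [498.8, -235.4, 170.2]
eef_rot: [[0.998, 0.055, -0.001], [0.055, -0.998, 0.0], [-0.001, -0.0, -1.0]]
ft_force: [-0.3, 0.7, -0.3]
width: 79.8
grip_force: 0.0
```

```bash
python3 red.py 2>/dev/null; python3 - <<'E'
from h import *
C={n:cams.get_calibration(n) for n in("scene","side")}
for n,bg in(("scene","scene0"),("side","side0")):
    a=cv2.imread(f"pics/{n}_last.png").astype(int);b=cv2.imread(f"pics/{bg}.png").astype(int)
    c=C[n];M=np.array(c["cam_to_world"])
    def px(P):
        d=M[:3,:3].T@(np.array(P,float)-M[:3,3]);return c["cx"]+c["fx"]*d[0]/-d[2],c["cy"]-c["fy"]*d[1]/-d[2]
    q=np.array([px((499.5+i,-235+j,k)) for i in(-21,21) for j in(-21,21) for k in(4,74)]);print(n,"expect box",q.min(0).round(),q.max(0).round())
    x,y=q.mean(0).astype(int);g=a.mean(2).astype(int)
    for r in range(y-26,y+27,3): print(r,' '.join(f"{v:3d}" for v in g[r,x-33:x+34:3]))
E
```

```text
38.25 [ 498.8 -235.4  170.2] 79.80502627295081 [-0.3  0.7 -0.3]
scene [(np.int32(111), array([408.2, 200. ]), array([517.8, 180. ,  18. ])), (np.int32(147), array([482.6, 211.6]), array([565.5, 315.6,  18. ])), (np.int32(116), array([445.4, 190.8]), array([488.6, 262.9,  18. ])), (np.int32(184), array([267.6, 239.5]), array([629.6, -97.9,  18. ]))]
side [(np.int32(96), array([272.4, 158.3]), array([499.4, 266.7,  18. ])), (np.int32(8), array([311.6, 166.2]), array([578.5, 190.2,  18. ])), (np.int32(8), array([241.9, 167.5]), array([416.5, 250.8,  18. ])), (np.int32(15), array([392.1, 229.9]), array([ 638.4, -103.6,   18. ]))]
[482.6 211.6] [272.4 158.3] [515.4 337.6 -20.2] 3.55689143648003
[445.4 190.8] [272.4 158.3] [497.3 259.5  23. ] 1.6537223862859387
[267.6 239.5] [392.1 229.9] [ 636.6 -100.6   20.1] 8.195508038832248
scene expect box [185. 172.] [214. 213.]
166 142 142 141 143 141 141 140 142  59  23  23  13  27  24  26  23  26  25  14  15  12  10  16
169 140 142 141 142 141 143 143 110  22  24  22  19  23  24  24  27  26  15  12  15  12  13   9
172 143 141 143 145 141 143 141 
[... 2571 characters left out ...]
  68  77  77  76  81  77  76
295 154 142  31  31  30  26  73  65  76  64  66  65  55  52  70  69  68  42  81  76  79  80  81
298 148 145  22  37  31  29  81  67  52  52  62  46  47  47  76  68  70  38  24 159  68  78  77
301 145 161  56  25  30  31  54  48  54  53  64  43  48  44  45  67  67  37  21  28 161  74  79
304 152 150 154  21  32  36  34  51  49  53  58  50  49  45  48  51  67  34  25  25  63 149  79
307 152 154 156 130  21  33  24  41  54  51  51  48  41  48  45  49  59  16  21  22  22 114 137
310 145 150 155 153  15  31  30  32  60  55  50  50  46  43  34  24  28  22  24  32  27  38 160
313 149 148 148 140 156  21  33  30  34  52  45  45  28  23  23  27  28  24  22  23  23  51  73
```

The cup stands in the dock's pocket and matches the box I expected in both views. The die is on the tray floor and the gripper is clear, so I'm handing in.

```bash
python3 -c "from bench import order; print(order.job_done())"
```

```text
the job is handed in; nothing more can be done
None
```

I handed the job in at about 38 s: the red die was left on the tray floor and the empty cup stands released, mouth-down in the middle-sized dock's pocket. I got no verdict back, and the cup toppled once in the tray after the raps, so I could not confirm the rap and drop-out steps were counted.

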